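# Fit the missing spring-axle roller into the bench roller track

## Task

One roller is missing from the small roller track on the bench. Take the spare roller from its V-blocks, put its long sprung axle pin into the empty socket of one side rail, push gently against the spring until the short pin at the other end passes down inside the opposite rail, and let the spring ease that pin into its socket, so that the roller is left level in its place with the plain end close against its rail. Work by feel and do not force or knock the track, and leave the tape roll, the bearing cup and the spanner where they lie.

Things in the scene. Friction and masses are not known exactly. Their poses are not given: they have to be found in the camera images.
- roller: The spare roller (0.2 to 0.33 kg): bright steel tube 25 mm in diameter with black plastic ends, 130 mm long over these. Origin on its axis at mid-length; its x axis points along it to the sprung end. It starts level in the V-blocks, axis 36 mm above the bench, sprung end pointing away from the robot (within 30 degrees); the middle 60 mm of the tube is free to grip (firmly: it can turn).
- plain_end (a point): Centre of the roller's flat end face at the plain end (65 mm from the roller's origin, at -x). A fixed steel pin, 8 mm in diameter with a small chamfer, sticks out 6 mm from it.
- spring_end (a point): Centre of the roller's flat end face at the sprung end (65 mm from the origin, at +x). A round-nosed steel axle pin, 8 mm in diameter, sticks out 24 mm from it and slides in by up to 11 mm against a spring: 2 N at first, plus 0.6 N per mm, 8.6 N just before it is solid (13 mm then still stick out).
- track: Roller track, fixed: two aluminium side rails (20 thick, 40 high, 250 mm long) along its y, their inner faces at x = -71 and +71 mm; rollers fitted across at y = -96, -32, +96 mm. Origin on the bench under its middle; x leads away from the robot. It stands on screw feet set by hand: the sockets' axis is 53 to 79 mm above the bench (not measured: feel for it), the rails' flat tops 12 mm above that.
- slot (a point): Point on the bench under the middle of the empty place (track x = 0, y = +32 mm; same axes as the track). The fitted rollers beside it leave 51 mm free on each side of its axis. A roller that is home has its plain end face against one rail, either one, and a gap of 12 mm at its sprung end; its pins sag about 2 mm in the sockets.
- far_socket (a point): Point on the bench straight below the far socket's mouth (track x = +71, y = +32 mm). The socket is a blind round hole in the rail's inner face, 12 mm in diameter, 10 mm deep, with a 1 mm chamfer, its axis 12 mm below the rail's top.
- near_socket (a point): Point on the bench straight below the near socket's mouth (track x = -71, y = +32 mm); a socket like the far one, at the same height. With the sprung pin at the bottom of one socket, the short pin clears the other rail when the sprung pin is pushed in by 8 to 11 mm. The roller goes in tilted, sprung end about 12 degrees low, so that its other end passes over the rail.
- v_blocks: Two dark steel V-blocks, fixed, each 18 mm wide, 40 mm broad, 32 mm high, 40 mm to either side of their common origin (on the bench) along their x axis, which is the direction of the roller lying in them. They stand left or right of the track.
- masking_tape: Bystander: roll of beige masking tape, 92 mm across, 24 mm high, flat on the bench, on the side of the track where the V-blocks are not. Origin at the centre of its underside.
- bearing_cup: Bystander: metal bearing cup, 74 mm across, 28 mm high, at the back left. Origin at the centre of its underside.
- spanner_10: Bystander: small steel spanner, 158 mm long, 8 mm thick, flat at the back left. Origin at the centre of its underside.

How it is judged:
By the outcome, as a careful person would: the job done as asked, in the order asked, and still so for the second after the job is handed in, with the robot touching nothing.
It also fails if it takes over 58 s, if anything falls off the work surface, if the arm or the gripper's body presses on something with over 40 N, if the wrist force passes 120 N, or if a joint passes its speed limit or range.

## Robot

A 7-joint arm with a two-finger parallel gripper is mounted at the origin on a cart in front of the work surface, level with it; the furniture and walls round the work are solid. World frame = base frame: x ahead of the robot, y to its left, z up, the work surface at z = 0. Lengths are in m, angles in rad, forces in N, time in s.
With the tool pointing down it reaches from about 0.425 to 0.875 m from the base axis. Payload 4.7 kg.
Tool frame: the origin (TCP) lies midway between the tips of the shut fingers; the grasp point (between the pads) lies 19 mm behind it; z points along the fingers, y is the line along which they close (so a half turn about z gives the same grasp; the last joint's range is limited). The gripper opens to 87 mm and grips with 3 to 60 N. Pads are 19 mm wide; open, the fingers measure 117 mm over their backs; the gripper's body (75 mm by 190 mm) begins 51 mm behind the grasp point.
Start: joints at [1.129, 0.321, -0.07, 1.45, 0.023, 1.371, -0.057], TCP at [0.286, -0.584, 0.223] pointing down, gripper open.
Joint ranges: [-2.86, 2.86], [-0.3, 2.09], [-1.38, 1.24], [0.06, 2.45], [-1.56, 4.7], [0.09, 2.05], [-2.69, 2.69]. Speed limits (rad/s): [2.57, 2.57, 3.14, 3.14, 3.14, 3.14, 3.14].

## Interface

Orientations are given as a rotation vector (axis times angle).
In Python, from bench import ctrl gives the robot as it stands. The module is installed in compiled form; this text tells all that it offers.
- The arm moves only by the shell command python3 -m handwheel 'ROWS' [FORCE]. ROWS is JSON, a list of rows, each a list of 7 numbers: the finger opening in m, from 0 to 0.087, then the shift along the tool's x, y, z in m, then the turn, a rotation vector about the tool's x, y, z in degrees. A call has 1 to 12 rows; each row shifts and turns the commanded pose from where the row before left it, along the tool's axes as they then stand; what a row does not reach is not made up. A row lasts 1/8 s, in which the tool goes at most 62.5 mm and 10.7 degrees, less where a joint would pass 70% of its speed; a pose out of reach is approached as far as the arm can. A call is refused whole if a number of a shift passes 0.0625 or a number of a turn 10.7, either way. A call with a gripper value outside its range is refused whole. The fingers move at their own pace and stop on an object; FORCE is the grip in N (left out, the last holds). Time passes only in rows, so rows that do not move let the fingers close. It gives the time, the measured TCP pose, the force, the opening and the grip force at its end, in the units of the state.
- ctrl.get_state(): the state, without advancing time (a new reading comes with each control period).
- ctrl.get_image(name): name is "side" or "top" or "wrist"; returns (picture, depth): 384x512x3 uint8, blue, green, red; 384x512 float32, m along the optical axis (not along the pixel's ray), 0 where there is no reading.
- ctrl.camera_info(name): a dict with "intrinsics" (3x3 intrinsics, pixels), "R" (3x3) and "t" (3): a world point X has camera coordinates R X + t. Camera axes: x right, y down, z forward; pixel columns grow to the right and rows downward; lengths in m; the calibration is good to about 2 mm. A picture is of the moment at which its call begins: read the wrist's pose just before it. camera_info takes no time and is no camera call; for the wrist camera it gives the pose at the moment of the call.
- ctrl.close_job(): hands the job in; it is judged then, once.
The state is a dict: "time": time; "joint_positions": joint angles; "qd": joint speeds; "joint_torque": joint torques, N m; "position": TCP position; "tool_rot": TCP orientation; "ft_force": force on the tool from outside, world axes, zero at the start; "torque": the same for the moment, N m; "grip_width": opening from 0.0 (shut) to 1.0 (fully open); "grip_force": force on a finger pad.
Only numpy, scipy, OpenCV 4.12 (cv2) and the standard library are available. Lean on these libraries where they do the work, as an engineer would, in place of code of your own. Each camera call takes 0.05 s, during which the arm holds its last target. There are 200 camera calls.

## Working session

There is one attempt and no reset: what is moved stays moved. The work goes in short steps, Python scripts to look and compute and a shell command to move; the robot and the scene stay as the last step left them, time stands still between calls to the robot, and variables do not carry over. Pictures are saved under pics/ and viewed, at most 10 in all, crops included, and the job is handed in when it is done.

```bash
mkdir -p pics; cat > h.py <<'E'
import numpy as np, cv2
from bench import ctrl
from scipy.spatial.transform import Rotation as Ro
def cam(n):
    i=ctrl.camera_info(n); return np.array(i["intrinsics"]),np.array(i["R"]),np.array(i["t"])
def ray(c,uv):
    K,R,t=c; d=R.T@np.linalg.solve(K,np.array([uv[0],uv[1],1.])); return -R.T@t,d
def plane(c,uv,z):
    o,d=ray(c,uv); return o+d*(z-o[2])/d[2]
def proj(c,X):
    K,R,t=c; p=K@(R@np.array(X)+t); return p[:2]/p[2]
def pts(c,D):
    K,R,t=c; v,u=np.mgrid[:D.shape[0],:D.shape[1]]
    p=np.stack([(u-K[0,2])/K[0,0]*D,(v-K[1,2])/K[1,1]*D,D],-1)
    return (p-t)@R
def st():
    s=ctrl.get_state(); return s
E
python3 - <<'E'
from h import *
for n in ("top","side"):
    im,D=ctrl.get_image(n); cv2.imwrite(f"pics/{n}0.png",im); np.savez(f"{n}0.npz",im=im,D=D)
    c=cam(n); print(n,-c[1].T@c[2]); print(c[1][2])
s=st();print(s['time'],s['position'],Ro.from_rotvec(s['tool_rot']).as_matrix().round(3),s['ft_force'])
a=cv2.imread("pics/top0.png");b=cv2.imread("pics/side0.png")
E
```

```text
top [ 0.46790536 -0.01039906  1.40683775]
[ 0.02791652  0.01589058 -0.99948395]
side [ 0.58619048 -0.79545953  0.63909178]
[-0.05029601  0.81644415 -0.57522975]
0.1 [ 0.28585653 -0.58324255  0.22156711] [[ 0.898  0.44  -0.001]
 [ 0.44  -0.898  0.001]
 [-0.    -0.002 -1.   ]] [-0.19913653  0.06930264  0.61965701]
```

View pics/top0.png

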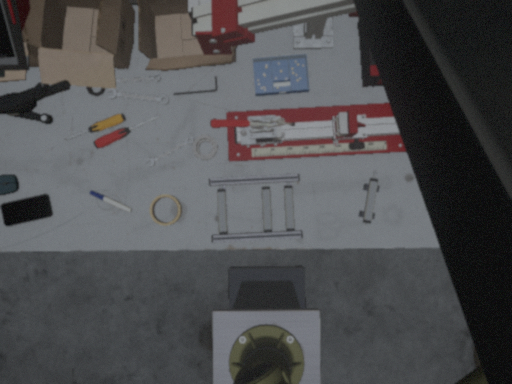

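View pics/side0.png

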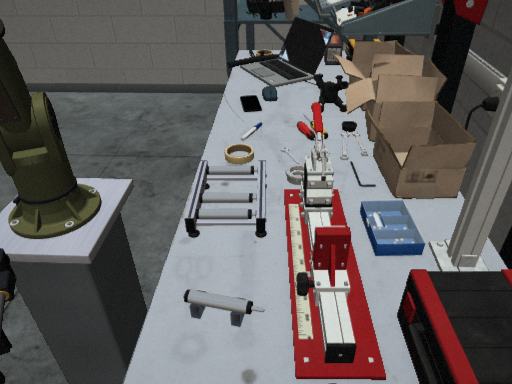

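The top view shows the roller in its V-blocks at about (370,197). The track rails run along rows 180 and 236, with fitted rollers at columns 222, 267 and 290, so the empty place is near column 244. The side view shows the same layout, with the long pin pointing away from the robot at (262,309).

```bash
python3 - <<'E'
from h import *
c=cam("top");d=np.load("top0.npz");P=pts(c,d['D']);im=d['im']
def q(n,u,v): print(n,P[v,u].round(4))
for n,u,v in [("rollmid",370,197),("rollfar",374,184),("rollnear",367,210),("farL",212,181),("farR",297,178),("nearL",215,237),("nearR",300,235),("r222",222,210),("r267",267,208),("bench",330,210)]: q(n,u,v)
x=P[165:250,195:400]; z=x[...,2]
m=z>0.02
for a,b in ((195,310),(345,395)):
    s=P[168:248,a:b].reshape(-1,3); s=s[(s[:,2]>0.02)&(s[:,2]<.15)]
    print(a,len(s),s.min(0).round(3),s.max(0).round(3),np.percentile(s[:,2],[10,50,90,98]).round(4))
crop=cv2.resize(im[160:256,195:400],None,fx=3.9,fy=3.9,interpolation=cv2.INTER_CUBIC);cv2.imwrite("pics/topc.png",crop)
print(c[0])
E
```

```text
rollmid [ 0.482  -0.3045  0.0511]
rollfar [ 0.5193 -0.3177  0.0462]
rollnear [ 0.4447 -0.2969  0.0437]
farL [0.5319 0.1466 0.0678]
farR [ 0.5378 -0.0952  0.0693]
nearL [0.3728 0.1392 0.0676]
nearR [ 0.3763 -0.1017  0.0686]
r222 [0.4492 0.1186 0.0686]
r267 [ 0.4535 -0.0092  0.0661]
bench [ 4.450e-01 -1.965e-01 -2.000e-04]
195 2649 [ 0.36  -0.107  0.023] [0.553 0.155 0.078] [0.0621 0.0685 0.0726 0.0749]
345 495 [ 0.404 -0.333  0.021] [ 0.56  -0.279  0.055] [0.0322 0.0442 0.0494 0.0516]
[[471.51438407   0.         259.73541394]
 [  0.         471.51438407 189.84620612]
 [  0.           0.           1.        ]]
```

View pics/topc.png

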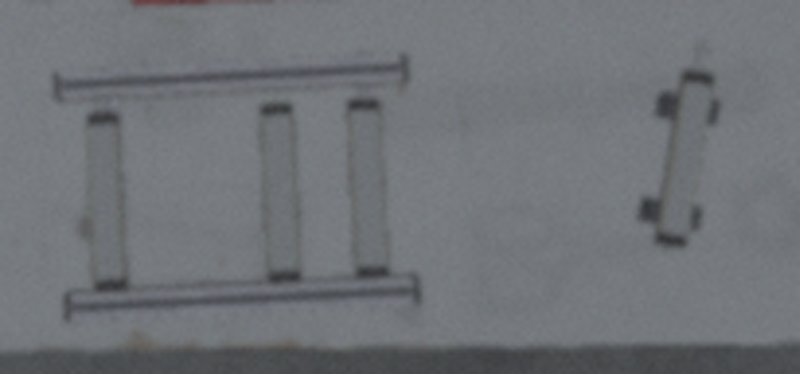

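The track and the roller (axis about -15° off x, at crop position (683,160)) are clear. Next I move the wrist camera over the roller.

```bash
cat >> h.py <<'E'
def to(p,xdir=None,zdown=(0,0,-1)):
    "shift in tool axes (mm) to TCP target p, and turn (deg, tool axes) to tool x=xdir,z=zdown"
    s=st();R=Ro.from_rotvec(s['tool_rot']).as_matrix()
    print("t",round(s['time'],2),"pos",np.round(s['position'],4),"ft",np.round(s['ft_force'],2),"grip",round(s['grip_width']*87,1),round(s['grip_force'],1))
    print("shift mm",(R.T@(np.array(p)-s['position'])*1e3).round(1))
    if xdir is not None:
        z=np.array(zdown,float);z/=np.linalg.norm(z);x=np.array(xdir,float);x-=z*(x@z);x/=np.linalg.norm(x)
        T=np.stack([x,np.cross(z,x),z],1); print("turn deg",np.degrees(Ro.from_matrix(R.T@T).as_rotvec()).round(2))
E
python3 - <<'E'
from h import *
to((.43,-.31,.24),(np.cos(.27),-np.sin(.27),0))
E
```

```text
t 0.1 pos [ 0.2859 -0.5832  0.2216] ft [-0.2   0.07  0.62] grip 87.1 0.0
shift mm [ 249.7 -181.9  -18.2]
turn deg [-9.000e-02  4.000e-02  4.159e+01]
```

```bash
python3 -m handwheel '[[0.087,0.04,-0.03,-0.003,0,0,0],[0.087,0.04,-0.03,-0.003,0,0,0],[0.087,0.04,-0.03,-0.003,0,0,0],[0.087,0.04,-0.03,-0.003,0,0,0],[0.087,0.04,-0.03,-0.003,0,0,0],[0.087,0.05,-0.032,-0.003,0,0,0],[0.087,0,0,0,0,0,8.3],[0.087,0,0,0,0,0,8.3],[0.087,0,0,0,0,0,8.3],[0.087,0,0,0,0,0,8.3],[0.087,0,0,0,0,0,8.3],[0.087,0,0,0,0,0,0]]'
python3 - <<'E'
from h import *
to((.43,-.31,.24),(np.cos(.27),-np.sin(.27),0))
c=cam("wrist");im,D=ctrl.get_image("wrist");np.savez("w1.npz",im=im,D=D,K=c[0],R=c[1],t=c[2]);cv2.imwrite("pics/w1.png",im)
print(-c[1].T@c[2],c[1][2])
E
```

```text
time: 1.6
position: [0.4302, -0.3101, 0.2401]
tool_rot: [-3.113, 0.418, 0.001]
ft_force: [0.4, -0.1, 0.8]
grip_width: 1.001
grip_force: 0.0
t 1.6 pos [ 0.4302 -0.3101  0.2401] ft [ 0.44 -0.13  0.76] grip 87.0 0.0
shift mm [-0.2  0.   0.1]
turn deg [-0.01  0.04  0.18]
[ 0.50026289 -0.3283192   0.40250506] [-0.25570877  0.07020516 -0.96420136]
```

View pics/w1.png

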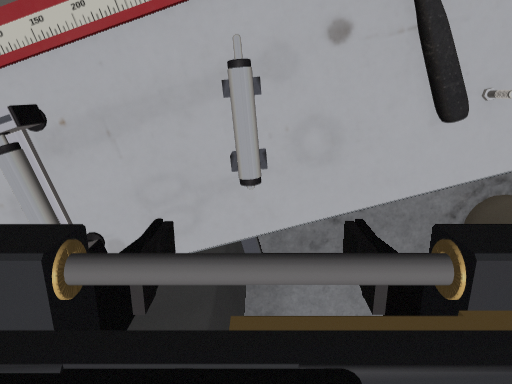

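The wrist view shows the roller with caps at (239,63) and (250,182), the pin tip at (237,37) and the V-blocks at rows 86 and 160. The near end of the track is at (25,115).

```bash
python3 - <<'E'
from h import *
def axis(P,D,sl,z0):
    p=P[sl].reshape(-1,3);p=p[(p[:,2]>z0)&(p[:,2]<.09)]
    m=np.median(p,0);m=p.mean(0);u,s,v=np.linalg.svd(p[:,:2]-m[:2],full_matrices=False);d=v[0]*np.sign(v[0][0])
    a=(p[:,:2]-m[:2])@d; b=(p[:,:2]-m[:2])@[-d[1],d[0]]
    mid=m[:2]+d*(np.percentile(a,.5)+np.percentile(a,99.5))/2+np.array([-d[1],d[0]])*(np.percentile(b,1)+np.percentile(b,99))/2
    print(len(p),"mean",m.round(4),"mid",mid.round(4),"yaw",np.degrees(np.arctan2(d[1],d[0])).round(2),"len",np.ptp(a).round(4),"wid",np.ptp(b).round(4),"top",np.percentile(p[:,2],[50,90,95,98]).round(4))
w=np.load("w1.npz");c=(w['K'],w['R'],w['t']);P=pts(c,w['D'])
axis(P,0,np.s_[50:195,215:275],.034)
axis(P,0,np.s_[30:195,215:275],.034)
t=np.load("top0.npz");ct=cam("top");axis(pts(ct,t['D']),0,np.s_[172:222,350:390],.036)
# dark caps in wrist view
g=w['im'].max(2);m=((g<45)).astype(np.uint8);m[:, :215]=0;m[:,275:]=0;m[195:]=0
n,l,s,ce=cv2.connectedComponentsWithStats(m)
for i in range(1,n):
    if s[i,4]>20: print(s[i],ce[i].round(1),plane(c,ce[i],.045).round(4))
# bench depth check
print("bench",P[100,150:200:10,2].round(4),"D std",P[120:140,150:200,2].std().round(4))
E
```

```text
3066 mean [ 0.4771 -0.3066  0.0458] mid [ 0.4748 -0.3059] yaw -10.29 len 0.1448 wid 0.0369 top [0.0467 0.0489 0.0493 0.0497]
3183 mean [ 0.4799 -0.3071  0.0455] mid [ 0.4815 -0.3071] yaw -10.26 len 0.1595 wid 0.0369 top [0.0466 0.0489 0.0493 0.0497]
401 mean [ 0.4766 -0.3059  0.0448] mid [ 0.4831 -0.3083] yaw -10.53 len 0.1458 wid 0.0393 top [0.0454 0.0499 0.0511 0.052 ]
[228  59  23   9 128] [238.7  62.6] [ 0.5331 -0.3168  0.045 ]
[251 177  10   8  49] [255.7 181. ] [ 0.4121 -0.3009  0.045 ]
[240 180   9   5  42] [244.1 181.9] [ 0.4144 -0.2885  0.045 ]
bench [0.0013 0.0002 0.0005 0.0002 0.0007] D std 0.0254
```

```bash
python3 - <<'E'
from h import *
w=np.load("w1.npz");c=(w['K'],w['R'],w['t']);g=w['im'].max(2)
ya=np.radians(-10.3);d=np.array([np.cos(ya),np.sin(ya),0]);m=np.array([.4735,-.306,.0485])
n=np.array([-d[1],d[0],0])
for a in np.arange(-.08,.1,.002):
    v=[]
    for o in (-.004,-.002,0,.002,.004):
        u=proj(c,m+d*a+n*o);v.append(cv2.getRectSubPix(g,(1,1),tuple(map(float,u)))[0,0])
    print(int(round(a*1000)),int(np.mean(v)),end=' | ')
print()
# lateral profile
for a in (-.03,0,.03):
    print(a,[(o,int(cv2.getRectSubPix(g,(1,1),tuple(map(float,proj(c,m+d*a+n*o*1e-3-[0,0,.0125]))))[0,0])) for o in range(-20,21,2)])
E
```

```text
-80 161 | -78 161 | -76 161 | -74 162 | -72 162 | -70 162 | -68 153 | -66 139 | -64 55 | -62 41 | -60 42 | -58 77 | -56 151 | -54 153 | -52 153 | -50 153 | -48 153 | -46 153 | -44 153 | -42 153 | -40 153 | -38 153 | -36 153 | -34 153 | -32 153 | -30 153 | -28 153 | -26 153 | -24 153 | -22 153 | -20 153 | -18 152 | -16 153 | -14 153 | -12 153 | -10 153 | -8 153 | -6 153 | -4 153 | -2 153 | 0 153 | 2 153 | 4 153 | 6 153 | 8 153 | 10 153 | 12 153 | 14 153 | 16 153 | 18 153 | 20 153 | 22 153 | 24 153 | 26 153 | 28 153 | 30 153 | 32 153 | 34 152 | 36 153 | 38 153 | 40 153 | 42 153 | 44 152 | 46 152 | 48 153 | 50 153 | 52 153 | 54 152 | 56 123 | 58 45 | 60 44 | 62 42 | 64 93 | 66 141 | 68 146 | 70 150 | 72 150 | 74 145 | 76 143 | 78 148 | 80 151 | 82 148 | 84 150 | 86 152 | 88 164 | 90 165 | 92 164 | 94 164 | 96 164 | 98 164 | 
-0.03 [(-20, 163), (-18, 66), (-16, 78), (-14, 78), (-12, 77), (-10, 130), (-8, 147), (-6, 151), (-4, 155), (-2, 153), (0, 152), (2, 153), (4, 154), (6, 153), (8, 152), (10, 142), (12, 116), (14, 77), (16, 75), (18, 84), (20, 163)]
0 [(-20, 163), (-18, 162), (-16, 162), (-14, 162), (-12, 123), (-10, 130), (-8, 144), (-6, 150), (-4, 156), (-2, 152), (0, 152), (2, 153), (4, 153), (6, 153), (8, 152), (10, 142), (12, 125), (14, 164), (16, 164), (18, 164), (20, 163)]
0.03 [(-20, 146), (-18, 82), (-16, 79), (-14, 83), (-12, 82), (-10, 129), (-8, 146), (-6, 152), (-4, 157), (-2, 153), (0, 152), (2, 153), (4, 153), (6, 153), (8, 152), (10, 142), (12, 120), (14, 85), (16, 82), (18, 81), (20, 115)]
```

```bash
python3 - <<'E'
from h import *
a=np.radians(-10.3)
to((.473,-.3058,.0175),(np.cos(a),np.sin(a),0))
E
```

```text
t 1.65 pos [ 0.4303 -0.3101  0.2402] ft [-0.21 -0.34  0.14] grip 87.0 0.0
shift mm [ 40.2 -15.3 222.7]
turn deg [-0.01  0.03 -4.92]
```

```bash
python3 -m handwheel '[[0.06,0.0402,-0.0153,0.03,0,0,0],[0.06,0,0,0.05,0,0,-4.92],[0.06,0,0,0.05,0,0,0],[0.06,0,0,0.04,0,0,0],[0.06,0,0,0.03,0,0,0],[0.06,0,0,0.0227,0,0,0],[0.06,0,0,0,0,0,0]]' 50
python3 - <<'E'
from h import *
a=np.radians(-10.3)
to((.473,-.3058,.0175),(np.cos(a),np.sin(a),0))
E
```

```text
time: 2.52
position: [0.4716, -0.3051, 0.0159]
tool_rot: [-3.127, 0.283, 0.006]
ft_force: [-0.5, -0.0, 0.4]
grip_width: 0.687
grip_force: 0.0
t 2.52 pos [ 0.4716 -0.3051  0.0159] ft [-0.51 -0.01  0.42] grip 59.7 0.0
shift mm [ 1.5  0.4 -1.6]
turn deg [-0.11  0.24 -0.05]
```

```bash
python3 -m handwheel '[[0.0,0.0005,0,-0.0005,0,0,0],[0.0,0,0,0,0,0,0],[0.0,0,0,0,0,0,0],[0.0,0,0,0,0,0,0],[0.0,0,0,0,0,0,0]]' 50
python3 - <<'E'
from h import *
a=np.radians(-10.3)
to((.473,-.3058,.0175),(np.cos(a),np.sin(a),0))
E
```

```text
time: 3.15
position: [0.4739, -0.3066, 0.0187]
tool_rot: [3.128, -0.286, 0.001]
ft_force: [-0.1, -0.2, 1.8]
grip_width: 0.272
grip_force: 50.0
t 3.15 pos [ 0.4739 -0.3066  0.0187] ft [-0.13 -0.2   1.79] grip 23.7 50.0
shift mm [-1.  -0.7  1.2]
turn deg [ 0.04 -0.03 -0.16]
```

```bash
python3 -m handwheel '[[0.0,0,0,-0.02,0,0,0],[0.0,0,0,-0.04,0,0,0],[0.0,0,0,-0.05,0,0,0],[0.0,0,0,-0.05,0,0,0],[0.0,0,0,-0.04,0,0,0],[0,0,0,0,0,0,-5.8],[0,0,0,0,0,0,-5.8],[0,0,0,0,0,0,0]]'
python3 - <<'E'
from h import *
a=np.radians(1.4)
to((.44,0.04,.22),(np.cos(a),np.sin(a),0))
E
```

```text
time: 4.15
position: [0.4733, -0.3059, 0.2177]
tool_rot: [-3.141, -0.03, 0.002]
ft_force: [0.5, -0.5, -1.6]
grip_width: 0.274
grip_force: 50.0
t 4.15 pos [ 0.4733 -0.3059  0.2177] ft [ 0.53 -0.47 -1.6 ] grip 23.8 50.0
shift mm [ -26.8 -346.5   -2. ]
turn deg [-0.04  0.06 -0.32]
```

```bash
python3 -m handwheel '[[0,-0.0035,-0.0433,0,0,0,0],[0,-0.0035,-0.0433,0,0,0,0],[0,-0.0035,-0.0433,0,0,0,0],[0,-0.0035,-0.0433,0,0,0,0],[0,-0.0035,-0.0433,0,0,0,0],[0,-0.0035,-0.0433,0,0,0,0],[0,-0.0035,-0.0433,0,0,0,0],[0,-0.0035,-0.0433,0,0,0,0],[0,0,0,0,0,0,0],[0,0,0,0,0,0,0]]'
python3 - <<'E'
from h import *
a=np.radians(1.4)
to((.44,0.04,.22),(np.cos(a),np.sin(a),0))
for n in ("wrist","top","side"):
    c=cam(n);im,D=ctrl.get_image(n);np.savez(n+"2.npz",im=im,D=D,K=c[0],R=c[1],t=c[2]);cv2.imwrite(f"pics/{n}2.png",im)
E
```

```text
time: 5.4
position: [0.4387, 0.039, 0.2181]
tool_rot: [3.141, 0.029, -0.001]
ft_force: [0.6, -0.3, -1.8]
grip_width: 0.274
grip_force: 50.0
t 5.4 pos [0.4387 0.039  0.2181] ft [ 0.59 -0.31 -1.78] grip 23.9 50.0
shift mm [ 1.3 -1.  -1.9]
turn deg [ 0.05  0.03 -0.33]
```

View pics/wrist2.png

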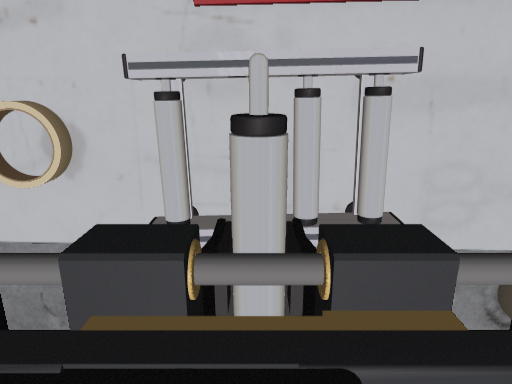

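The wrist view shows the far rail from (126,65) to (420,60). The fitted rollers' far caps are at (168,96), (307,93) and (377,91). The held roller's cap is at (258,124) and its pin tip at (258,57), pointing at the empty place.

```bash
python3 - <<'E'
from h import *
w=np.load("wrist2.npz");c=(w['K'],w['R'],w['t']);P=pts(c,w['D']);g=w['im'].max(2)
print("cam",(-c[1].T@c[2]).round(4))
for u in (150,215,330,400):
    print(u,[(v,int(g[v,u]),*(P[v,u]*1e3).round(0).astype(int)) for v in range(50,84,2)])
for u in (168,308,377):
    print(u,[(v,int(g[v,u]),*(P[v,u]*1e3).round(0).astype(int)) for v in range(72,104,2)])
v=66;print([(u,int(g[v,u])) for u in list(range(120,134))+list(range(412,428))])
m=(g<50).astype(np.uint8);m[:85]=0;m[140:]=0
n,l,s,ce=cv2.connectedComponentsWithStats(m)
for i in range(1,n):
    if s[i,4]>30: print(s[i],ce[i].round(1),plane(c,ce[i],.068).round(4))
E
```

```text
cam [0.5113 0.0413 0.3805]
150 [(50, 184, np.int64(552), np.int64(155), np.int64(1)), (52, 185, np.int64(550), np.int64(155), np.int64(2)), (54, 186, np.int64(541), np.int64(134), np.int64(71)), (56, 186, np.int64(540), np.int64(134), np.int64(72)), (58, 186, np.int64(538), np.int64(134), np.int64(72)), (60, 185, np.int64(536), np.int64(134), np.int64(71)), (62, 93, np.int64(535), np.int64(134), np.int64(71)), (64, 94, np.int64(533), np.int64(135), np.int64(71)), (66, 92, np.int64(532), np.int64(135), np.int64(71)), (68, 105, np.int64(530), np.int64(135), np.int64(71)), (70, 185, np.int64(528), np.int64(135), np.int64(70)), (72, 186, np.int64(527), np.int64(135), np.int64(71)), (74, 186, np.int64(525), np.int64(135), np.int64(72)), (76, 185, np.int64(523), np.int64(136), np.int64(69)), (78, 95, np.int64(522), np.int64(138), np.int64(62)), (80, 184, np.int64(522), np.int64(157), np.int64(1)), (82, 185, np.int64(520), np.int64(157), np.int64(0))]
215 [(50, 182, np.int64(553), np.int64(87), np.int64(1)), (52, 185, np.int64(544), np.int64(79), np.int64(72)), (54, 185, np.int64(542), np.i
[... 5224 characters left out ...]
, 173, np.int64(505), np.int64(-63), np.int64(71))]
[(120, 184), (121, 184), (122, 178), (123, 63), (124, 49), (125, 65), (126, 51), (127, 164), (128, 118), (129, 92), (130, 93), (131, 93), (132, 94), (133, 93), (412, 186), (413, 186), (414, 187), (415, 186), (416, 186), (417, 185), (418, 77), (419, 59), (420, 60), (421, 40), (422, 156), (423, 182), (424, 182), (425, 181), (426, 181), (427, 183)]
[365  87  27   9 184] [377.3  90.6] [ 0.5151 -0.0637  0.068 ]
[295  89  13   8  86] [299.9  92.4] [0.5123 0.0045 0.068 ]
[311  89   9   8  55] [315.7  92.5] [ 0.5125 -0.0094  0.068 ]
[154  92  26   8 168] [167.2  95.3] [0.5075 0.1219 0.068 ]
[231 114  56  22 881] [258.6 124.2] [0.4838 0.0405 0.068 ]
```

```bash
python3 - <<'E'
from h import *
s=st();R=Ro.from_rotvec(s['tool_rot']).as_matrix();T=s['position']
w=np.load("wrist2.npz");c=(w['K'],w['R'],w['t']);P=(pts(c,w['D'])-T)@R*1e3;g=w['im'].max(2)
for v in (60,70,80,90,100,110,118,125,140,160,180,200,215,300): print(v,int(g[v,258]),P[v,258].round(1))
print([(v,int(g[v,258])) for v in range(48,64)],[(v,int(g[v,258])) for v in range(110,140,1)])
# edges of the tube at row 180 / pin at row 90
for v in (90,180,210): print(v,[(u,int(g[v,u])) for u in range(225,295,1) if abs(int(g[v,u])-int(g[v,u-1]))>15])
def tool(uv,z): # ray hit with tool-frame z=z(mm)
    o,d=ray(c,uv); o=(o-T)@R*1e3; d=d@R; return o+d*(z-o[2])/d[2]
print("tip",tool((258.5,54.5),-17.3),"cap far top",tool((258.5,115),-29.8),"cap/tube",tool((258.5,134),-29.8))
E
```

```text
60 172 [ 84.7  -1.9 -20.3]
70 172 [ 81.   -1.9 -21.5]
80 173 [ 77.2  -1.9 -20.7]
90 173 [ 73.4  -1.9 -21. ]
100 172 [ 69.6  -1.9 -22. ]
110 172 [ 65.7  -1.9 -22.4]
118 54 [ 63.   -1.9 -29. ]
125 65 [ 60.5  -1.9 -30.4]
140 172 [ 54.5  -1.9 -28.8]
160 172 [ 47.   -1.8 -31.2]
180 172 [ 38.8  -1.8 -30.6]
200 172 [ 30.6  -1.8 -31. ]
215 173 [ 23.8  -1.8 -30. ]
300 172 [-15.8  -1.7 -30.6]
[(48, 182), (49, 182), (50, 183), (51, 187), (52, 181), (53, 148), (54, 154), (55, 167), (56, 168), (57, 172), (58, 173), (59, 173), (60, 172), (61, 173), (62, 173), (63, 173)] [(110, 172), (111, 172), (112, 172), (113, 172), (114, 164), (115, 56), (116, 21), (117, 37), (118, 54), (119, 61), (120, 66), (121, 67), (122, 65), (123, 66), (124, 65), (125, 65), (126, 64), (127, 62), (128, 65), (129, 64), (130, 62), (131, 62), (132, 63), (133, 61), (134, 53), (135, 44), (136, 61), (137, 138), (138, 172), (139, 172)]
90 [(249, 126), (250, 153), (267, 140), (269, 184), (294, 127)]
180 [(230, 133), (286, 118), (287, 159), (288, 178), (293, 123)]
210 [(231, 142), (287, 177), (293, 111), (294, 127)]
tip [ 87.07884888  -1.72764665 -17.3       ] cap far top [ 64.17594687  -1.68233323 -29.8       ] cap/tube [ 56.96649119  -1.66568261 -29.8       ]
```

```bash
cat >> h.py <<'E'
OFF=np.array([-.0009,0,-.0173]) # roller centre in tool frame
def frame(yaw,tilt):
    a,b=np.radians([yaw,tilt]); x=np.array([np.cos(a)*np.cos(b),np.sin(a)*np.cos(b),-np.sin(b)])
    y=np.array([np.sin(a),-np.cos(a),0]); return np.stack([x,y,np.cross(x,y)],1)
def tip_to(tip,yaw,tilt,L=.089):
    "tool target so that the sprung tip (L from centre) is at tip"
    F=frame(yaw,tilt); p=np.array(tip)-F@(OFF+[L,0,0]); to(p,F[:,0],F[:,2]); print("target",p.round(4)); return p
def tipnow(L=.089):
    s=st();R=Ro.from_rotvec(s['tool_rot']).as_matrix(); return s['position']+R@(OFF+[L,0,0]),R
E
python3 - <<'E'
from h import *
a=np.radians(2.3);X=np.array([np.cos(a),np.sin(a),0])
M=np.array([.5258,.0590,.0587])
tip_to(M-X*.006+[0,0,.04],2.3,12)
E
```

```text
t 5.55 pos [0.4389 0.0383 0.2181] ft [-0.58 -0.34 -1.73] grip 23.9 50.0
shift mm [ -8.5 -17.  118. ]
turn deg [ -0.14 -11.97  -1.32]
target [0.4301 0.0552 0.1001]
```

```bash
python3 -m handwheel '[[0,-0.0085,-0.017,0.028,0,0,0],[0,0,0,0.03,0,0,0],[0,0,0,0.03,0,0,0],[0,0,0,0.03,0,0,0],[0,0,0,0,0,-4,-0.4],[0,0,0,0,0,-4,-0.4],[0,0,0,0,0,-4,-0.4],[0,0,0,0,0,0,0],[0,0,0,0,0,0,0]]'
python3 - <<'E'
from h import *
a=np.radians(2.3);X=np.array([np.cos(a),np.sin(a),0])
M=np.array([.5258,.0590,.0587])
tip_to(M-X*.006+[0,0,.04],2.3,12)
for n in ("wrist","side"):
    c=cam(n);im,D=ctrl.get_image(n);np.savez(n+"3.npz",im=im,D=D,K=c[0],R=c[1],t=c[2]);cv2.imwrite(f"pics/{n}3.png",im)
print(tipnow()[0])
E
```

```text
time: 6.68
position: [0.4298, 0.056, 0.1001]
tool_rot: [3.122, 0.062, -0.328]
ft_force: [0.3, 0.2, -2.4]
grip_width: 0.273
grip_force: 50.0
t 6.67 pos [0.4298 0.056  0.1001] ft [ 0.26  0.16 -2.43] grip 23.8 50.0
shift mm [ 0.2  0.9 -0.1]
turn deg [-0.13 -0.02 -0.01]
target [0.4301 0.0552 0.1001]
[0.5194048  0.05968712 0.09909437]
```

View pics/wrist3.png

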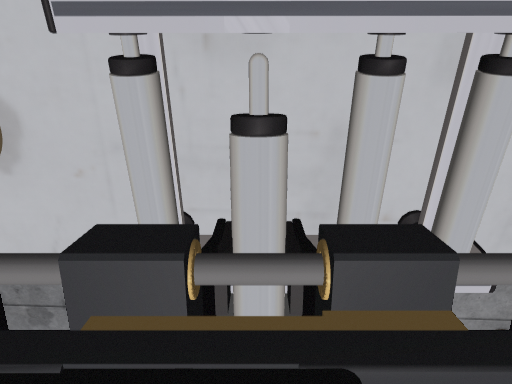

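The view shows the pin on column 258. The fitted rollers' pins enter their sockets at (128,31) and (386,31), and a dark arc of the empty socket's mouth shows at about (258,32).

```bash
python3 - <<'E'
from h import *
w=np.load("wrist3.npz");c=(w['K'],w['R'],w['t']);g=w['im'].max(2).astype(int)
for v in (26,28,29,30,31,32,33,34,35): print(v,g[v,100:112:4],"L",[u for u in range(105,150) if g[v,u]<80][::30],len([u for u in range(105,150) if g[v,u]<80]),"M",[u for u in range(235,282) if g[v,u]<80][:1],[u for u in range(235,282) if g[v,u]<80][-1:],"R",[u for u in range(365,410) if g[v,u]<80][:1],[u for u in range(365,410) if g[v,u]<80][-1:])
print("pin",[u for u in range(236,282) if abs(g[95,u]-g[95,u-1])>8])
for v in (40,45,50): print(v,[u for u in range(115,145) if abs(g[v,u]-g[v,u-1])>8],[u for u in range(370,405) if abs(g[v,u]-g[v,u-1])>8])
P=pts(c,w['D'])
for u in (90,200,300,430): print(u,[(v,g[v,u],*(P[v,u]*1e3).round(1)) for v in (18,22,24,26,28,30,32)])
print([ (v,g[v,258]) for v in range(20,60)])
E
```

```text
26 [184 184 184] L [] 0 M [] [] R [] []
28 [184 184 184] L [] 0 M [] [] R [] []
29 [184 184 184] L [] 0 M [] [] R [] []
30 [184 184 185] L [] 0 M [] [] R [] []
31 [184 184 184] L [] 0 M [] [] R [] []
32 [185 184 181] L [] 0 M [] [] R [] []
33 [184 184 166] L [109, 140] 37 M [] [] R [368] [404]
34 [184 184 184] L [111] 27 M [] [] R [377] [399]
35 [184 185 184] L [136] 1 M [] [] R [] []
pin [249, 250, 251, 266, 267, 269]
40 [121, 134, 135, 136, 137, 138] [376, 377, 378, 379, 380, 381, 393, 394]
45 [121, 135, 136, 137, 138, 139] [376, 377, 378, 379, 380, 392, 393]
50 [122, 136, 137, 138, 139, 140] [375, 377, 378, 379, 392]
90 [(18, np.int64(184), np.float64(528.1), np.float64(137.7), np.float64(70.8)), (22, np.int64(184), np.float64(526.4), np.float64(138.6), np.float64(69.7)), (24, np.int64(183), np.float64(525.6), np.float64(138.1), np.float64(71.0)), (26, np.int64(184), np.float64(524.8), np.float64(138.4), np.float64(70.8)), (28, np.int64(184), np.float64(524.0), np.float64(138.4), np.float64(71.1)), (30, np.int64(183), np.float64(523.1), np.float64(139.0), np.float64(70.2)), (32, n
[... 1829 characters left out ...]
(189)), (27, np.int64(189)), (28, np.int64(190)), (29, np.int64(191)), (30, np.int64(192)), (31, np.int64(192)), (32, np.int64(183)), (33, np.int64(102)), (34, np.int64(177)), (35, np.int64(176)), (36, np.int64(178)), (37, np.int64(177)), (38, np.int64(178)), (39, np.int64(178)), (40, np.int64(177)), (41, np.int64(177)), (42, np.int64(176)), (43, np.int64(175)), (44, np.int64(176)), (45, np.int64(177)), (46, np.int64(177)), (47, np.int64(177)), (48, np.int64(177)), (49, np.int64(177)), (50, np.int64(178)), (51, np.int64(178)), (52, np.int64(171)), (53, np.int64(122)), (54, np.int64(139)), (55, np.int64(155)), (56, np.int64(161)), (57, np.int64(168)), (58, np.int64(170)), (59, np.int64(171))]
```

```bash
python3 - <<'E'
from h import *
a=np.radians(2.3);X=np.array([np.cos(a),np.sin(a),0])
M=np.array([.5253,.0604,.0577])
tip_to(M-X*.0055,2.3,12)
w=np.load("wrist3.npz");c=(w['K'],w['R'],w['t']);print("pred tip px",proj(c,tipnow()[0]))
E
```

```text
t 6.78 pos [0.4297 0.0561 0.1004] ft [-0.26  0.39 -2.06] grip 23.7 50.0
shift mm [ 9.  -0.4 40.3]
turn deg [-0.08 -0.05  0.02]
target [0.4301 0.0566 0.0591]
pred tip px [260.41048781  52.66647389]
```

```bash
python3 -m handwheel '[[0,0.002,-0.0008,0.01,0,0,0],[0,0.002,0,0.01,0,0,0],[0,0.002,0,0.007,0,0,0],[0,0.001,0,0.005,0,0,0],[0,0.001,0,0.004,0,0,0],[0,0.001,0,0.0043,0,0,0],[0,0,0,0,0,0,0],[0,0,0,0,0,0,0]]'
python3 - <<'E'
from h import *
a=np.radians(2.3);X=np.array([np.cos(a),np.sin(a),0])
M=np.array([.5253,.0604,.0577])
tip_to(M-X*.0055,2.3,12)
c=cam("wrist");im,D=ctrl.get_image("wrist");g=im.max(2).astype(int)
cv2.imwrite("pics/w4.png",cv2.resize(im[0:120,100:412],None,fx=2.5,fy=2.5))
E
```

```text
time: 7.78
position: [0.4306, 0.0573, 0.0592]
tool_rot: [3.122, 0.064, -0.328]
ft_force: [-0.0, 0.8, -2.3]
grip_width: 0.272
grip_force: 50.0
t 7.78 pos [0.4306 0.0573 0.0592] ft [-0.01  0.8  -2.32] grip 23.6 50.0
shift mm [-0.5  0.7  0.2]
turn deg [-0.11 -0.01  0.05]
target [0.4301 0.0566 0.0591]
```

View pics/w4.png

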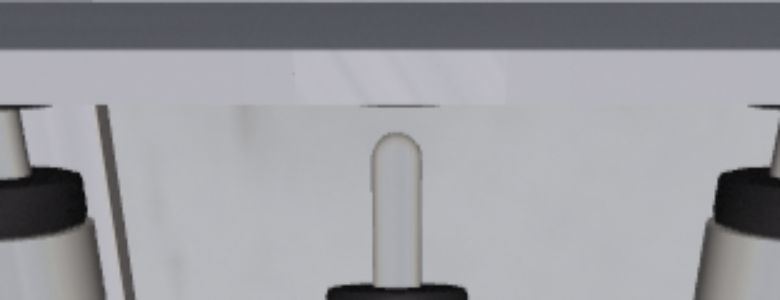

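The crop shows the socket's mouth arc at columns 362–440 (centre 401) and the pin tip at (397,132). That is within 1 mm sideways and about 5 mm short of the rail. I'll feed it in slowly.

```bash
python3 -m handwheel '[[0,0.00196,0.0005,-0.00042,0,0,0],[0,0.00196,0,-0.00042,0,0,0],[0,0.00196,0,-0.00042,0,0,0],[0,0.00196,0,-0.00042,0,0,0],[0,0.00098,0,-0.00021,0,0,0],[0,0,0,0,0,0,0]]'; python3 - <<'E'
from h import *
print(tipnow()[0], [st()['ft_force'].round(2) if hasattr(st()['ft_force'],'round') else st()['ft_force']],st()['torque'])
E
```

```text
time: 8.57
position: [0.4395, 0.0572, 0.059]
tool_rot: [3.122, 0.064, -0.328]
ft_force: [0.1, 0.3, -2.1]
grip_width: 0.272
grip_force: 50.0
[0.5292364  0.06081795 0.05762624] [array([ 0.06,  0.33, -2.14])] [-0.0325896  -0.27100718 -0.0077503 ]
```

```bash
python3 -m handwheel '[[0,0.00196,0,-0.00042,0,0,0],[0,0.00196,0,-0.00042,0,0,0],[0,0.00196,0,-0.00042,0,0,0],[0,0,0,0,0,0,0],[0,0,0,0,0,0,0]]'; python3 -m handwheel '[[0,0.00147,0,-0.00031,0,0,0],[0,0.00147,0,-0.00031,0,0,0],[0,0,0,0,0,0,0],[0,0,0,0,0,0,0]]'
```

```text
time: 9.2
position: [0.4455, 0.0574, 0.059]
tool_rot: [3.122, 0.064, -0.328]
ft_force: [0.6, -0.3, -1.5]
grip_width: 0.276
grip_force: 50.0
time: 9.7
position: [0.448, 0.0575, 0.0589]
tool_rot: [3.121, 0.064, -0.33]
ft_force: [-2.6, -0.4, -2.0]
grip_width: 0.276
grip_force: 50.0
```

```bash
cat > plan.py <<'E'
from h import *
a=np.radians(2.3);X=np.array([np.cos(a),np.sin(a),0]);B=np.array([.5367,.0612,0])
def pose(th,H=.0795,zt=None):
    F=frame(2.3,th); ztip=.0577+.001*(1-th/12)
    c=B-H*X+[0,0,ztip+H*np.tan(np.radians(th))]
    return F,c-F@OFF
def rel(A,Bp):
    return (A[0].T@(Bp[1]-A[1])*1e3).round(2),np.degrees(Ro.from_matrix(A[0].T@Bp[0]).as_rotvec()).round(2)
E
python3 - <<'E'
from plan import *
s=st();cur=(Ro.from_rotvec(s['tool_rot']).as_matrix(),np.array(s['position']))
print(s['ft_force'],"tilt",np.degrees(np.arcsin(-cur[0][2,0])),"to push",rel(cur,pose(12)),pose(12)[1])
p=pose(12)
for t in (10,8,6,4,2,0): q=pose(t);print(t,rel(p,q),q[1].round(4));p=q
E
```

```text
[-2.64100123 -0.39713056 -1.99328306] tilt 12.06543493416912 to push (array([ 6.74, -0.13, -0.01]), array([-0.11,  0.07,  0.06])) [0.45454969 0.0579005  0.05748917]
10 (array([ 1.17, -0.  ,  2.61]), array([ 0.,  2., -0.])) [0.4551 0.0579 0.0547]
8 (array([1.07, 0.  , 2.6 ]), array([0., 2., 0.])) [0.4557 0.0579 0.0519]
6 (array([0.97, 0.  , 2.58]), array([-0.,  2.,  0.])) [0.4564 0.058  0.0493]
4 (array([ 0.88, -0.  ,  2.57]), array([-0.,  2.,  0.])) [0.457  0.058  0.0466]
2 (array([0.79, 0.  , 2.57]), array([ 0.,  2., -0.])) [0.4576 0.058  0.044 ]
0 (array([0.69, 0.  , 2.57]), array([ 0.,  2., -0.])) [0.4582 0.058  0.0414]
```

```bash
python3 -m handwheel '[[0,0.0014,0,0,0,0,0],[0,0.0014,0,0,0,0,0],[0,0.0014,0,0,0,0,0],[0,0,0,0,0,0,0]]'; python3 -m handwheel '[[0,0.0013,0,0,0,0,0],[0,0.0012,0,0,0,0,0],[0,0,0,0,0,0,0],[0,0,0,0,0,0,0]]';python3 - <<'E'
from plan import *
s=st();cur=(Ro.from_rotvec(s['tool_rot']).as_matrix(),np.array(s['position']))
print(s['ft_force'],"tilt",np.degrees(np.arcsin(-cur[0][2,0])),"to push",rel(cur,pose(12)))
E
```

```text
time: 10.2
position: [0.4519, 0.0577, 0.058]
tool_rot: [3.121, 0.064, -0.331]
ft_force: [-6.5, 0.8, -0.9]
grip_width: 0.274
grip_force: 50.0
time: 10.7
position: [0.4538, 0.0577, 0.0574]
tool_rot: [3.121, 0.064, -0.333]
ft_force: [-6.7, -0.2, -0.5]
grip_width: 0.272
grip_force: 50.0
[-6.73855368 -0.15453595 -0.46486264] tilt 12.168000764299647 to push (array([ 0.74, -0.13, -0.25]), array([-0.1 ,  0.17,  0.06]))
```

```bash
python3 -m handwheel '[[0,0.0006,0,0.0013,0,1,0],[0,0.0006,0,0.0013,0,1,0],[0,0.00055,0,0.0013,0,1,0],[0,0.00055,0,0.0013,0,1,0],[0,0,0,0,0,0,0],[0,0,0,0,0,0,0]]'; python3 - <<'E'
from plan import *
s=st();cur=(Ro.from_rotvec(s['tool_rot']).as_matrix(),np.array(s['position']))
print(s['ft_force'],s['torque'],"tilt",np.degrees(np.arcsin(-cur[0][2,0])),"to 8",rel(cur,pose(8)),"to 6",rel(cur,pose(6)))
E
```

```text
time: 11.45
position: [0.4546, 0.0578, 0.0517]
tool_rot: [3.132, 0.064, -0.225]
ft_force: [-6.9, -1.0, -1.2]
grip_width: 0.272
grip_force: 50.0
[-6.87582562 -1.02066596 -1.18263405] [-0.00920416  1.27763302 -0.00430559] tilt 8.207080491923021 to 8 (array([ 1.1 , -0.11, -0.38]), array([-0.09,  0.21,  0.06])) to 6 (array([ 2.08, -0.11,  2.19]), array([-0.09,  2.21,  0.06]))
```

```bash
python3 -m handwheel '[[0,0.001,0,0.001,0,1,0],[0,0.001,0,0.0012,0,1,0],[0,0.0007,0,0.0013,0,1,0],[0,0.0005,0,0.0013,0,1,0],[0,0,0,0,0,0,0],[0,0,0,0,0,0,0]]'; python3 - <<'E'
from plan import *
s=st();cur=(Ro.from_rotvec(s['tool_rot']).as_matrix(),np.array(s['position']))
print(s['ft_force'],s['torque'],"tilt",np.degrees(np.arcsin(-cur[0][2,0])),"to 4",rel(cur,pose(4)),"to 2",rel(cur,pose(2)))
E
```

```text
time: 12.2
position: [0.4566, 0.0578, 0.0462]
tool_rot: [-3.139, -0.064, 0.117]
ft_force: [-8.1, 0.2, -0.7]
grip_width: 0.278
grip_force: 50.0
[-8.07228659  0.24254795 -0.67901401] [-0.02441633  1.58172838  0.08270935] tilt 4.284659197145309 to 4 (array([ 0.36, -0.17, -0.39]), array([-0.09,  0.28,  0.05])) to 2 (array([ 1.16, -0.16,  2.17]), array([-0.09,  2.28,  0.05]))
```

```bash
python3 -m handwheel '[[0,0.0004,0,0.001,0,1,0],[0,0.0004,0,0.0012,0,1,0],[0,0,0,0,0,0,0],[0,0,0,0,0,0,0]]'; python3 - <<'E'
from plan import *
s=st();cur=(Ro.from_rotvec(s['tool_rot']).as_matrix(),np.array(s['position']))
print(s['ft_force'],s['torque'],"tilt",np.degrees(np.arcsin(-cur[0][2,0])),"to 2",rel(cur,pose(2)),"to 0",rel(cur,pose(0)))
E
```

```text
time: 12.7
position: [0.457, 0.0579, 0.0438]
tool_rot: [-3.14, -0.064, 0.063]
ft_force: [-8.6, 0.8, -2.0]
grip_width: 0.271
grip_force: 50.0
[-8.56598262  0.82963996 -2.03292688] [-0.00573423  1.65856508  0.03838178] tilt 2.315122948224755 to 2 (array([ 0.59, -0.15, -0.24]), array([-0.09,  0.32,  0.05])) to 0 (array([ 1.29, -0.14,  2.32]), array([-0.09,  2.32,  0.05]))
```

```bash
python3 -m handwheel '[[0,0.0001,0,0.0011,0,1,0],[0,0.0001,0,0.0012,0,1.2,0],[0,0,0,0,0,0,0],[0,0,0,0,0,0,0]]'; python3 - <<'E'
from plan import *
s=st();cur=(Ro.from_rotvec(s['tool_rot']).as_matrix(),np.array(s['position']))
print(s['ft_force'],s['torque'],"tilt",np.degrees(np.arcsin(-cur[0][2,0])),"to 0",rel(cur,pose(0)))
im,D=ctrl.get_image("side");cv2.imwrite("pics/s5.png",cv2.resize(im[150:245,175:280],None,fx=6,fy=6,interpolation=cv2.INTER_CUBIC))
E
```

```text
time: 13.2
position: [0.457, 0.0578, 0.0413]
tool_rot: [-3.139, -0.064, 0.003]
ft_force: [-6.9, -0.6, -2.7]
grip_width: 0.277
grip_force: 50.0
[-6.88424153 -0.59673121 -2.73733254] [-0.02486365  1.68214664  0.02655065] tilt 0.12286327828360921 to 0 (array([ 1.17, -0.17, -0.09]), array([-0.09,  0.12,  0.05]))
```

View pics/s5.png

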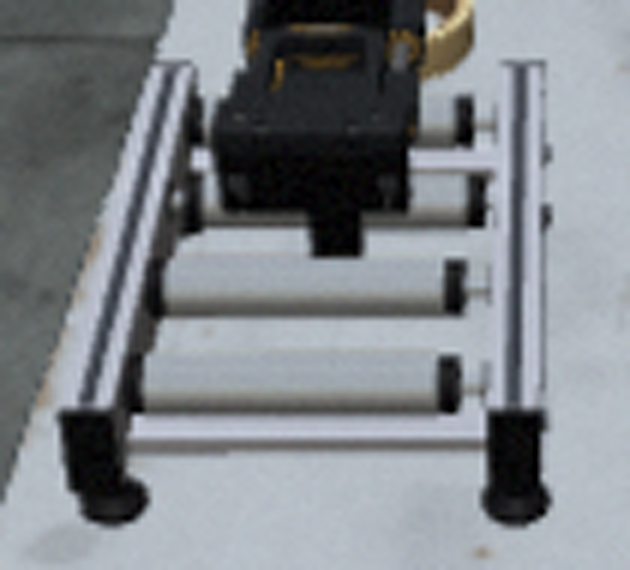

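The side crop shows the roller level between the rails, with the gripper at (320,170) and the neighbours undisturbed. Next I ease it back toward the near rail.

```bash
python3 -m handwheel '[[0,-0.0008,0,0,0,0,0],[0,-0.0008,0,0,0,0,0],[0,0,0,0,0,0,0],[0,0,0,0,0,0,0]]'; python3 -m handwheel '[[0,-0.0008,0,0,0,0,0],[0,-0.0008,0,0,0,0,0],[0,0,0,0,0,0,0],[0,0,0,0,0,0,0]]'
```

```text
time: 13.75
position: [0.4558, 0.0578, 0.0414]
tool_rot: [-3.139, -0.064, 0.002]
ft_force: [-6.8, 0.9, -2.8]
grip_width: 0.273
grip_force: 50.0
time: 14.25
position: [0.4546, 0.0577, 0.0415]
tool_rot: [-3.139, -0.064, 0.001]
ft_force: [-6.2, -0.1, -3.4]
grip_width: 0.276
grip_force: 50.0
```

```bash
python3 -m handwheel '[[0,-0.001,0,0,0,0,0],[0,-0.001,0,0,0,0,0],[0,0,0,0,0,0,0],[0,0,0,0,0,0,0]]'; python3 -m handwheel '[[0,-0.0008,0,0,0,0,0],[0,-0.0007,0,0,0,0,0],[0,0,0,0,0,0,0],[0,0,0,0,0,0,0]]'
```

```text
time: 14.75
position: [0.4531, 0.0577, 0.0417]
tool_rot: [-3.139, -0.064, -0.0]
ft_force: [-5.3, 0.2, -4.0]
grip_width: 0.273
grip_force: 50.0
time: 15.25
position: [0.4525, 0.0577, 0.0421]
tool_rot: [-3.139, -0.064, -0.004]
ft_force: [-5.2, -0.6, -4.7]
grip_width: 0.272
grip_force: 50.0
```

```bash
python3 -m handwheel '[[0,0,0,0.0005,0,0,0],[0,0,0,0.0006,0,0,0],[0,0,0,0,0,0,0],[0,0,0,0,0,0,0]]'; python3 - <<'E'
from plan import *
s=st();cur=(Ro.from_rotvec(s['tool_rot']).as_matrix(),np.array(s['position']))
print(s['ft_force'],s['torque'],"tilt",np.degrees(np.arcsin(-cur[0][2,0])),"to 0",rel(cur,pose(0)))
E
```

```text
time: 15.75
position: [0.4531, 0.0577, 0.0414]
tool_rot: [-3.139, -0.064, -0.005]
ft_force: [-4.4, 0.3, -3.4]
grip_width: 0.274
grip_force: 50.0
[-4.43834564  0.30522261 -3.35636764] [-0.02279759  1.26246929  0.00136115] tilt -0.20040437240168057 to 0 (array([ 5.03, -0.11, -0.01]), array([-0.12, -0.2 ,  0.03]))
```

```bash
python3 -m handwheel '[[0,0,0,0.0005,0,0,0],[0,0,0,0.0005,0,0,0],[0,0,0,0,0,0,0],[0,0,0,0,0,0,0]]'; python3 -m handwheel '[[0,-0.0007,0,0,0,0,0],[0,-0.0007,0,0,0,0,0],[0,0,0,0,0,0,0],[0,0,0,0,0,0,0]]'; python3 - <<'E'
from plan import *
s=st();cur=(Ro.from_rotvec(s['tool_rot']).as_matrix(),np.array(s['position']))
print(s['ft_force'],s['torque'],"tilt",np.degrees(np.arcsin(-cur[0][2,0])),"to 0",rel(cur,pose(0)))
E
```

```text
time: 16.25
position: [0.4534, 0.0578, 0.0405]
tool_rot: [-3.139, -0.064, -0.006]
ft_force: [-5.3, -0.3, -2.5]
grip_width: 0.272
grip_force: 50.0
time: 16.75
position: [0.452, 0.0577, 0.0405]
tool_rot: [-3.139, -0.064, -0.006]
ft_force: [-3.7, 0.2, -2.6]
grip_width: 0.274
grip_force: 50.0
[-3.71781372  0.24191801 -2.61564384] [ 0.00586503  1.03185301 -0.02189209] tilt -0.23267459760785078 to 0 (array([ 6.17, -0.1 , -0.91]), array([-0.12, -0.23,  0.03]))
```

```bash
python3 -m handwheel '[[0,-0.0007,0,0,0,0,0],[0,-0.0007,0,0,0,0,0],[0,0,0,0,0,0,0],[0,0,0,0,0,0,0]]'; python3 -m handwheel '[[0,-0.0007,0,0.0003,0,0,0],[0,-0.0007,0,0.0003,0,0,0],[0,0,0,0,0,0,0],[0,0,0,0,0,0,0]]'; python3 - <<'E'
from plan import *
s=st();cur=(Ro.from_rotvec(s['tool_rot']).as_matrix(),np.array(s['position']))
print(s['ft_force'],s['torque'],"tilt",np.degrees(np.arcsin(-cur[0][2,0])),"to 0",rel(cur,pose(0)))
E
```

```text
time: 17.25
position: [0.4506, 0.0576, 0.0404]
tool_rot: [-3.139, -0.064, -0.006]
ft_force: [-3.3, -0.6, -2.1]
grip_width: 0.272
grip_force: 50.0
time: 17.75
position: [0.4494, 0.0576, 0.0399]
tool_rot: [-3.139, -0.064, -0.007]
ft_force: [-1.9, -0.5, -2.5]
grip_width: 0.274
grip_force: 50.0
[-1.85657641 -0.52281057 -2.49891133] [-0.05634238  0.50061178  0.02944261] tilt -0.262300668987186 to 0 (array([ 8.73, -0.08, -1.44]), array([-0.12, -0.26,  0.02]))
```

```bash
python3 -m handwheel '[[0,-0.0005,0,0.0005,0,0,0],[0,0,0,0.0004,0,0,0],[0,0,0,0,0,0,0],[0,0,0,0,0,0,0]]';python3 -m handwheel '[[0,0,0,0.0004,0,0,0],[0,0,0,0.0004,0,0,0],[0,0,0,0,0,0,0],[0,0,0,0,0,0,0]]'
```

```text
time: 18.25
position: [0.4494, 0.0576, 0.0393]
tool_rot: [-3.139, -0.064, -0.009]
ft_force: [1.3, -0.5, 1.0]
grip_width: 0.271
grip_force: 50.0
time: 18.75
position: [0.4494, 0.0577, 0.0389]
tool_rot: [-3.139, -0.064, -0.008]
ft_force: [-0.5, -0.4, 6.6]
grip_width: 0.273
grip_force: 50.0
```

```bash
python3 -m handwheel '[[0,0,0,-0.0005,0,0,0],[0,0,0,0,0,0,0],[0.032,0,0,0,0,0,0],[0.032,0,0,0,0,0,0],[0.042,0,0,0,0,0,0],[0.042,0,0,0,0,0,0]]'
python3 - <<'E'
from plan import *
to((.45,.0577,.05),np.array([np.cos(a),np.sin(a),0]))
E
```

```text
time: 19.5
position: [0.4481, 0.0576, 0.0382]
tool_rot: [-3.139, -0.064, -0.004]
ft_force: [-0.0, -0.9, 0.8]
grip_width: 0.46
grip_force: 0.0
t 19.5 pos [0.4481 0.0576 0.0382] ft [-0.03 -0.89  0.8 ] grip 40.0 0.0
shift mm [  2.   -0.1 -11.8]
turn deg [-0.12 -0.16  0.03]
```

```bash
python3 -m handwheel '[[0.042,0,0,-0.005,0,0,0],[0.042,0,0,-0.01,0,0,0],[0.042,0,0,-0.02,0,0,0],[0.042,0,0,-0.03,0,0,0],[0.042,0,0,-0.04,0,0,0],[0.042,0,0,-0.04,0,0,0],[0.042,0,0,-0.03,0,0,0],[0.042,0,0,0,0,0,0],[0.042,0,0,0,0,0,0]]'
python3 - <<'E'
from h import *
c=cam("wrist");im,D=ctrl.get_image("wrist");np.savez("w6.npz",im=im,D=D,K=c[0],R=c[1],t=c[2]);cv2.imwrite("pics/w6.png",im)
P=pts(c,D)
for u in (120,165,250,260,305,375): print(u,[tuple((P[v,u]*1e3).round(0).astype(int)) for v in (100,110,130,150,180,205)])
E
```

```text
time: 20.62
position: [0.4474, 0.0571, 0.2131]
tool_rot: [-3.139, -0.064, -0.005]
ft_force: [0.5, -0.0, -0.4]
grip_width: 0.481
grip_force: 0.0
120 [(np.int64(507), np.int64(209), np.int64(0)), (np.int64(496), np.int64(210), np.int64(-1)), (np.int64(475), np.int64(211), np.int64(1)), (np.int64(453), np.int64(212), np.int64(0)), (np.int64(418), np.int64(216), np.int64(-2)), (np.int64(389), np.int64(217), np.int64(0))]
165 [(np.int64(509), np.int64(161), np.int64(1)), (np.int64(499), np.int64(161), np.int64(0)), (np.int64(477), np.int64(162), np.int64(1)), (np.int64(455), np.int64(162), np.int64(1)), (np.int64(421), np.int64(163), np.int64(2)), (np.int64(391), np.int64(164), np.int64(1))]
250 [(np.int64(513), np.int64(70), np.int64(1)), (np.int64(505), np.int64(68), np.int64(65)), (np.int64(488), np.int64(68), np.int64(66)), (np.int64(469), np.int64(67), np.int64(66)), (np.int64(441), np.int64(66), np.int64(65)), (np.int64(417), np.int64(65), np.int64(66))]
260 [(np.int64(514), np.int64(60), np.int64(61)), (np.int64(506), np.int64(59), np.int64(67)), (np.int64(488), np.int64(59), np.int64(69)), (np.int64(470), np.int64(58), np.int64(69)), (np.int64(443), np.int64(57), np.int64(70)), (np.int64(418), np.int64(56), np.int64(68))]
305 [(np.int64(515), np.int64(12), np.int64(0)), (np.int64(505), np.int64(11), np.int64(0)), (np.int64(483), np.int64(9), np.int64(0)), (np.int64(461), np.int64(7), np.int64(0)), (np.int64(427), np.int64(5), np.int64(1)), (np.int64(398), np.int64(3), np.int64(1))]
375 [(np.int64(518), np.int64(-63), np.int64(-1)), (np.int64(508), np.int64(-64), np.int64(1)), (np.int64(487), np.int64(-67), np.int64(2)), (np.int64(470), np.int64(-59), np.int64(33)), (np.int64(440), np.int64(-60), np.int64(40)), (np.int64(414), np.int64(-64), np.int64(40))]
```

View pics/w6.png

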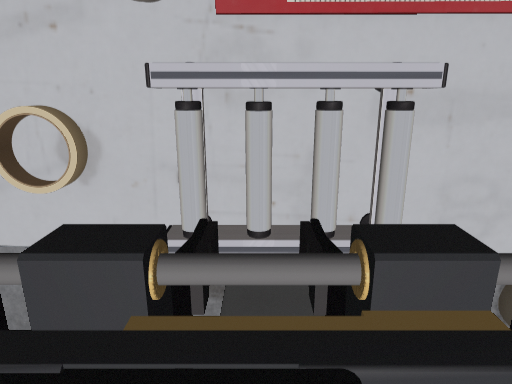

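The wrist view shows the roller, with caps at (259,105) and (259,234), in line and level with its neighbours (far caps at about row 105, near caps at about row 233). Its sprung pin spans the same gap at the far rail as theirs do.

```bash
python3 -c "
from bench import ctrl
print(ctrl.close_job())"
```

```text
the job is handed in; nothing more can be done
None
```

The roller is in its place, level with its neighbours and with its plain end against the near rail; the gripper is clear and the job was handed in at about 20.7 s.

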